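# Set the gauge rack in order and park and secure the feed wheel

## Robot

A 6-joint arm with a two-finger parallel gripper is mounted at the origin on the work surface; the furniture and walls round the work are solid. World frame = base frame: x ahead of the robot, y to its left, z up, the work surface at z = 0. Lengths are in m, angles in rad, forces in N, time in s.
With the tool pointing down it reaches from about 0.35 to 0.725 m from the base axis. Payload 6 kg.
Tool frame: the origin (TCP) lies at the very end of the fingers, on their centre line; the grasp point (between the pads) lies 19 mm behind it; z points along the fingers, x is the direction in which the jaws open and shut, and the axes are right-handed (so a half turn about z gives the same grasp; the last joint's range is limited). The gripper opens to 85 mm and grips with 20 to 120 N. Pads are 22 mm wide; open, the fingers measure 114 mm over their backs; the gripper's body (76 mm by 85 mm) begins 54 mm behind the grasp point. The pads swing forward as they close: fully open they stand 13 mm farther back than shut.
Start: joints at [1.499, 0.04, 0.085, 0, -1.615, -0.334], TCP at [0.237, 0.551, 0.231] pointing down, gripper open.
Joint ranges: [-2.56, 2.56], [-1.29, 2.01], [-1.08, 1.49], [-3.29, 1.98], [-2.81, -0.18], [-2.99, 2.99]. Speed limits (rad/s): [2.57, 2.57, 3.01, 3.14, 3.14, 3.14].

## Interface

Orientations are given as [roll, pitch, yaw] about the fixed x, y, z axes, in that order (R = Rz(yaw) Ry(pitch) Rx(roll)).
In Python, from workcell import * gives the robot as it stands. The module is installed in compiled form; this text tells all that it offers.
- The arm moves only by the tool servo_tool, never from a script. Its argument "increments" is a list of rows, each an object of numbers: "x", "y", "z": the shift along the tool's x, y, z in m; "ax", "ay", "az": the turn, a rotation vector about the tool's x, y, z in rad; "fingers": the closure, from 0 (fully open) to 1 (shut). In form: [{"x": .., "y": .., "z": .., "ax": .., "ay": .., "az": .., "fingers": ..}, ...]. A call has 1 to 10 rows; each row is the pose to reach, as a shift and turn from the pose commanded when the call began, along the tool's axes at that moment; what a row does not reach only later rows make up. A row lasts 1/10 s, in which the tool goes at most 50 mm and 8.59 degrees, less where a joint would pass 70% of its speed; a pose out of reach is approached as far as the arm can. A call with a gripper value outside its range is refused whole. The fingers move at their own pace and stop on an object; "squeeze" is the grip in N (left out, the last holds). Time passes only in rows, so rows that repeat a pose let the fingers close. It gives the time, the measured TCP pose, the force and the opening at its end, in the units of the state.
- get_obs(): the state, without advancing time (a new reading comes with each control period).
- snapshot(name): name is "side" or "top"; returns the picture (384x512x3 uint8, red, green, blue); there is no depth.
- calibration(name): a dict with "K" (3x3 intrinsics, pixels), "distortion" ([k1, k2, p1, p2, k3] as OpenCV has them; the pictures are not rectified), "R" (3x3) and "t" (3): a world point X has camera coordinates R X + t. Camera axes: x right, y down, z forward; pixel columns grow to the right and rows downward; lengths in m; the calibration is good to about 2 mm. A picture is of the moment at which its call begins. calibration takes no time and is no camera call.
- finish_job(): hands the job in, once; it reports no verdict.
The state is a dict: "time": time; "qpos": joint angles; "joint_vel": joint speeds; "joint_torque": joint torques, N m; "tcp_pos": TCP position; "orientation": TCP orientation; "ft_force": force on the tool from outside, world axes, zero at the start; "torque": the same for the moment, N m; "finger_gap": finger opening in m.
Only numpy, scipy, OpenCV 4.12 (cv2) and the standard library are available. Lean on these libraries where they do the work, as an engineer would, in place of code of your own. Each camera call takes 0.05 s, during which the arm holds its last target. There are 200 camera calls.

## Task

Slide the gauge blocks about in the rack, without lifting them out or turning them round, until every one of them stands in the back row, clear of the front lane, in order of stud height with the tallest nearest the end stop at the left (gaps between them do not matter). Only then roll the black feed wheel on its tread along the cleared front lane until it rests against the end stop, without lifting it or letting it fall over, and slide the keeper bar fully closed behind it. Leave the other things on the bench where they are.

Things in the scene. Friction and masses are not known exactly. Their poses are not given: they have to be found in the camera images.
- rack: Low wooden rack fixed on the bench, no floor of its own; origin on the bench amid it, x away from the robot, y to its left. Strips 12 mm high and thick. Two rows of five places, 57 mm apart both ways: front row x = -28.5 mm, back row x = +28.5 mm, at y = 166.5, 109.5, 52.5, -4.5, -61.5 mm. Nothing divides them. Inner faces of front and back strips: x = -57, +57 mm. The back row ends at y = -90 mm.
- stop (a point): Middle of the inner face of the end stop (20 mm up) that closes the left end of the front row at the rack's y = +195 mm: a block of wood 40 mm high, 12 mm thick, across the whole front row. Axes as the rack's. Behind the back row the left end is only a 12 mm high strip.
- mouth (a point): Open right end of the front lane, on the bench in mid-lane (rack's y = -195 mm). The front row is also the wheel lane and runs on from the last place to here, between the front strip and a 12 mm high guide strip at the rack's x = 0 to 12 mm. Axes as the rack's.
- wheel: Feed wheel, hard black plastic tread on an aluminium hub, 72 mm in diameter, 30 mm wide, about 0.25 kg, standing on its tread in the lane between its mouth and the block places. Origin at its centre, 36 mm up; its x is the axle, along the rack's x, so it rolls along the rack's y. Rolling resistance stops it soon once let go. Touching the end stop, its centre is at the rack's y = +159 mm.
- keeper (a joint): Keeper: small wooden bar (10 mm wide, top 25 mm above the bench) that slides in guides on the front strip, along the rack's x, at the rack's y = +100 mm. Value in m: 0 open (bar clear of the lane) to 0.044 fully closed (bar across the lane, so a wheel at the end stop cannot roll out). Friction about 1 N; it stays where it is left.
- keeper_stud (a point): Middle of the keeper's upright square aluminium stud, 16 x 16 mm, 30 mm high, 40 mm above the bench (top at 55 mm). At the rack's x = -95 mm when open, -51 mm when closed. Axes as the rack's. Hold it here to slide the keeper.
- tape_black: roll of black tape lying flat, 64 mm across, 19 mm high; a bystander; origin under its centre
- tape_measure: tape measure, 67 x 85 x 31 mm, on the bench at the right; a bystander; origin under its centre
- screw_tin: open round tin, 66 mm across, 41 mm high, behind the rack; a bystander; origin under its centre
- stud_28 (a point): Gauge block with the 28 mm stud (absent in some runs): plywood foot 48 x 48 x 12 mm, in its middle an upright square aluminium stud 16 x 16 mm, 28 mm high (top 40 mm above the bench); about 0.14 kg. The point is mid-stud, 26 mm above the bench; x, y along the sides of foot and stud, y toward the end stop, z up. It slides on the bench, held by the stud.
- stud_36 (a point): Gauge block with the 36 mm stud (absent in some runs): plywood foot 48 x 48 x 12 mm, in its middle an upright square aluminium stud 16 x 16 mm, 36 mm high (top 48 mm above the bench); about 0.14 kg. The point is mid-stud, 30 mm above the bench; x, y along the sides of foot and stud, y toward the end stop, z up. It slides on the bench, held by the stud.
- stud_44 (a point): Gauge block with the 44 mm stud (absent in some runs): plywood foot 48 x 48 x 12 mm, in its middle an upright square aluminium stud 16 x 16 mm, 44 mm high (top 56 mm above the bench); about 0.14 kg. The point is mid-stud, 34 mm above the bench; x, y along the sides of foot and stud, y toward the end stop, z up. It slides on the bench, held by the stud.
- stud_52 (a point): Gauge block with the 52 mm stud (absent in some runs): plywood foot 48 x 48 x 12 mm, in its middle an upright square aluminium stud 16 x 16 mm, 52 mm high (top 64 mm above the bench); about 0.14 kg. The point is mid-stud, 38 mm above the bench; x, y along the sides of foot and stud, y toward the end stop, z up. It slides on the bench, held by the stud.
- stud_60 (a point): Gauge block with the 60 mm stud (absent in some runs): plywood foot 48 x 48 x 12 mm, in its middle an upright square aluminium stud 16 x 16 mm, 60 mm high (top 72 mm above the bench); about 0.14 kg. The point is mid-stud, 42 mm above the bench; x, y along the sides of foot and stud, y toward the end stop, z up. It slides on the bench, held by the stud.
There are look-alikes about, which are no part of the job. What is shaped like the part that bears stud_28 but pink is not meant.

How it is judged:
By the outcome, as a careful person would: the job done as asked, in the order asked, and still so for the second after the job is handed in, with the robot touching nothing.
Of block_28, block_36, block_44, block_52, block_60 only 4 to 5 are there at a start; the rules pass over those that are not, and their reading is None.
At some moment in a run one of block_28, block_36, block_44, block_52, block_60 may be knocked a few centimetres aside while the robot is not near it.
Once in a run the grip may slacken for a moment while it holds something.
It also fails if it takes over 210 s, if anything falls off the work surface, if the arm or the gripper's body presses on something with over 40 N, if the wrist force passes 120 N, or if a joint passes its speed limit or range.

## Working session

There is one attempt and no reset: what is moved stays moved. The work goes in short steps, Python scripts to look and compute and a tool call to move; the robot and the scene stay as the last step left them, time stands still between calls to the robot, and variables do not carry over. Pictures are saved under pics/ and viewed, about 12 in all and at most 16, crops included, and the job is handed in when it is done.

Besides the shell and the picture viewer there is one more tool, called after "Emit:" as name([rows], argument=value, ...), one row to a line, values as JSON. servo_tool: Moves the arm, as the interface text tells. Its arguments: {"type":"object","properties":{"increments":{"type":"array"},"squeeze":{"type":"number"}},"required":["increments"]}

```bash
mkdir -p pics; cat > h.py <<'E'
from workcell import *
import numpy as np, cv2
def snap(n,f):
    im=snapshot(n); cv2.imwrite('pics/'+f+'.png',im[:,:,::-1]); return im
def proj(n,P):
    c=calibration(n); r,_=cv2.Rodrigues(np.array(c['R'],float))
    p,_=cv2.projectPoints(np.array(P,float).reshape(-1,1,3),r,np.array(c['t'],float),np.array(c['K'],float),np.array(c['distortion'],float)); return p[:,0]
def ray(n,uv,z):
    c=calibration(n); R=np.array(c['R']);t=np.array(c['t'])
    u=cv2.undistortPoints(np.array(uv,float).reshape(-1,1,2),np.array(c['K'],float),np.array(c['distortion'],float))[:,0]
    C=-R.T@t; d=np.c_[u,np.ones(len(u))]@R
    z=np.broadcast_to(z,len(u)); return C+d*((z-C[2])/d[:,2])[:,None]
E
python3 - <<'E'
from h import *
o=get_obs(); print(o)
a=snap('top','t0');b=snap('side','s0')
for n in('top','side'):
    c=calibration(n);print(n,c['K'],-np.array(c['R']).T@c['t'],c['R'])
E
```

```text
{'time': 0.0, 'qpos': array([ 1.49873019e+00,  4.08091053e-02,  8.38020951e-02, -4.63829868e-04,
       -1.61549232e+00, -3.33691527e-01]), 'joint_vel': array([ 7.55235567e-05,  8.69936615e-04,  8.27164543e-04, -3.40097384e-04,
       -1.00697923e-03, -6.27608433e-04]), 'joint_torque': array([-2.85721194e-05, -3.68205571e+01,  3.47423136e+01,  6.93227246e+00,
       -5.32850550e-03, -4.05556889e-06]), 'tcp_pos': array([0.23662835, 0.55101091, 0.23027557]), 'orientation': array([-3.14147270e+00, -1.76084134e-03, -1.97653377e+00]), 'ft_force': array([-0.66920195,  0.04021816,  0.68845133]), 'torque': array([-0.01849698, -0.00278268,  0.03525092]), 'finger_gap': 0.08536490680684938}
top [[388.23871836   0.         252.65173585]
 [  0.         388.23871836 189.32124705]
 [  0.           0.           1.        ]] [ 0.44876305 -0.04904546  1.18249163] [[ 0.0053964  -0.99992224  0.01124285]
 [-0.99376251 -0.00661482 -0.11132077]
 [ 0.11138649 -0.01057199 -0.99372093]]
side [[356.59962646   0.         255.80902114]
 [  0.         356.59962646 194.2950522 ]
 [  0.           0.           1.        ]] [0.40785197 0.60486411 0.67883649] [[-0.97242928 -0.23292828  0.0112123 ]
 [-0.16664697  0.66047642 -0.73211999]
 [ 0.16312599 -0.71380341 -0.6810834 ]]
```

View pics/t0.png

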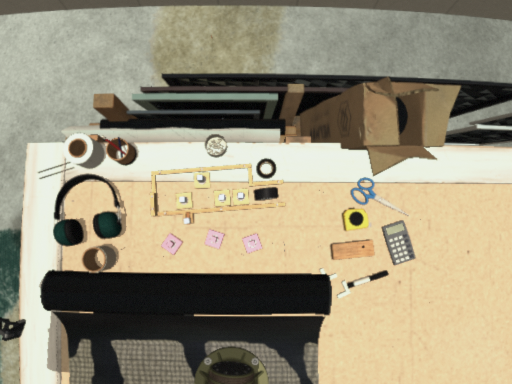

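View pics/s0.png

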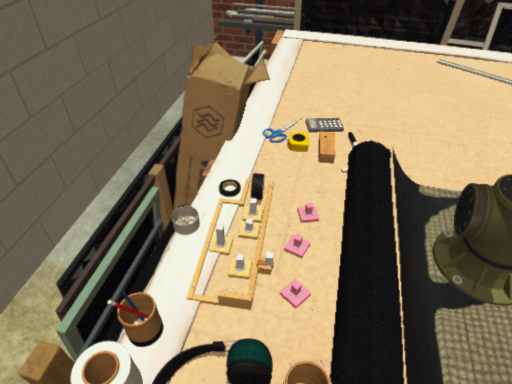

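```bash
python3 - <<'E'
from h import *
a=cv2.imread('pics/t0.png')[155:260,140:300];b=cv2.imread('pics/s0.png')[165:315,180:320]
cv2.imwrite('pics/t0c.png',cv2.resize(a,None,fx=5,fy=5,interpolation=cv2.INTER_CUBIC))
cv2.imwrite('pics/s0c.png',cv2.resize(b,None,fx=4,fy=4,interpolation=cv2.INTER_CUBIC))
print(ray('top',[(5,325),(190,292)],[.25,.05]))
E
```

```text
[[0.20877844 0.55669049 0.25      ]
 [0.27694709 0.11774247 0.05      ]]
```

View pics/t0c.png

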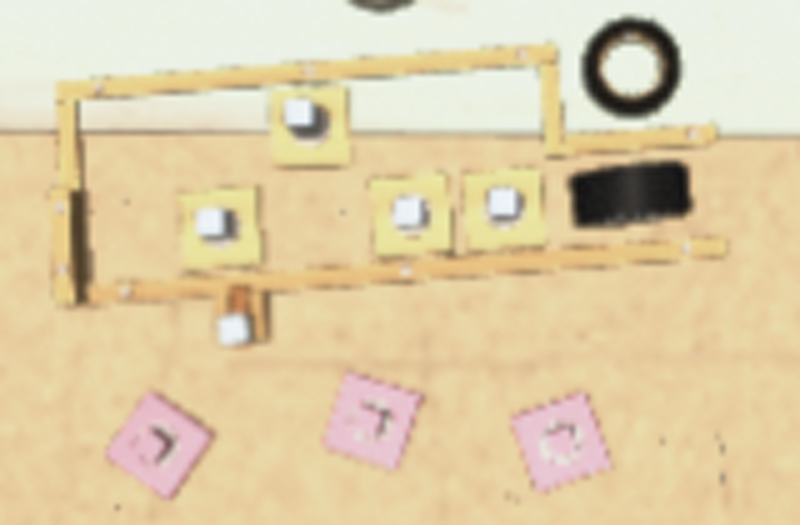

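View pics/s0c.png

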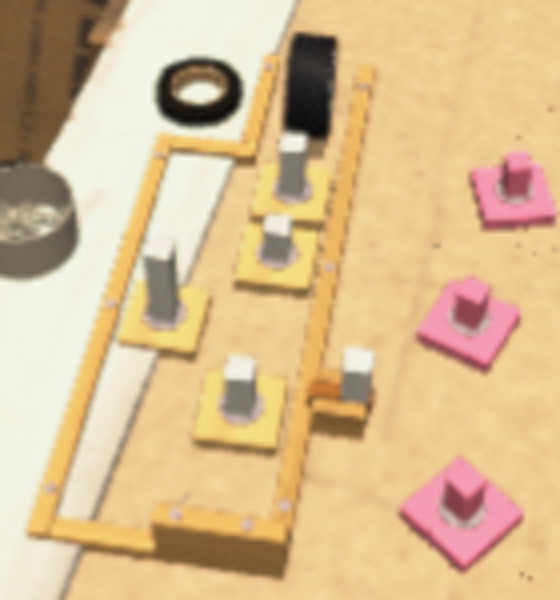

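```bash
cat >> h.py <<'E'
from scipy.optimize import least_squares
def tri(a,b):
    f=lambda X:np.r_[(proj('top',X)[0]-a),(proj('side',X)[0]-b)]
    s=least_squares(f,[.5,.1,.05]);return s.x,np.abs(s.fun).max()
def w(rx,ry,z,p=None):
    x,y,th=p if p is not None else np.load('rack.npy'); c,s=np.cos(th),np.sin(th); return [x+c*rx-s*ry,y+s*rx+c*ry,z]
def inv(X):
    x,y,th=np.load('rack.npy');c,s=np.cos(th),np.sin(th);dx,dy=X[0]-x,X[1]-y;return np.array([c*dx+s*dy,-s*dx+c*dy])
E
python3 - <<'E'
from h import *
T=lambda p:(np.array(p)+.5)/5-.5+[140,155]
S=lambda p:(np.array(p)+.5)/4-.5+[180,165]
R=[(.069,.207,.012),(.069,-.102,.012),(-.069,-.195,.012),(.012,-.195,.012),(0,-.195,.012),(-.057,-.195,.012)]
tp=T([(57,85),(555,45),(725,255),(717,125),(717,140),(725,238)])
R2=[(.069,.207,.012),(.069,-.102,.012),(-.057,-.195,.012)]
sp=S([(28,530),(155,138),(358,67)])
f=lambda p:np.r_[(proj('top',[w(*r,p) for r in R])-tp).ravel(),(proj('side',[w(*r,p) for r in R2])-sp).ravel()]
s=least_squares(f,[.5,.1,0]);print(s.x,np.round(s.fun,1));np.save('rack.npy',s.x)
for n,a,b in [('back',(300,113),(160,243)),('fl',(210,222),(238,363)),('m',(408,211),(278,222)),('r',(503,203),(293,140)),('keeper',(233,328),(358,358))]:
    X,e=tri(T(a),S(b));print(n,X.round(4),(inv(X)*1e3).round(1),round(e,2))
# wheel top line mid
print(inv(ray('top',[T((630,195))],.065)[0]),'joint wheel')
for r in [(-.0285,.1665,0),(.0285,-.0615,0),(-.095,.1,0),(-.0285,-.15,0)]:print(r,np.linalg.norm(w(*r)),w(*r))
E
```

```text
[0.58287554 0.04029411 0.08598688] [-0.6 -0.4  0.2 -0.4  0.5  0.1 -0.3 -0.4  0.1  0.5  0.1 -0.5 -0.2  1.2
  0.8 -1.1  0.4 -0.6]
back [0.6078 0.0925 0.0746] [29.3 49.9] 0.22
fl [0.5469 0.1471 0.0522] [-26.7 109.5] 0.46
m [0.5542 0.0315 0.0425] [-29.3  -6.3] 0.16
r [ 0.5583 -0.0247  0.0581] [-30.  -62.7] 0.34
keeper [0.4841 0.1313 0.0565] [-90.6  99.1] 0.17
[-0.03290561 -0.13645422] joint wheel
(-0.0285, 0.1665, 0) 0.5773237304408687 [np.float64(0.5401816600128508), np.float64(0.20373135231456543), 0]
(0.0285, -0.0615, 0) 0.6168303485723058 [np.float64(0.6165519268756343), np.float64(-0.018531065424707928), 0]
(-0.095, 0.1, 0) 0.49740858022234025 [np.float64(0.47963843435837916), np.float64(0.13176595905258348), 0]
(-0.0285, -0.15, 0) 0.5782345206801445 [np.float64(0.567362983680347), np.float64(-0.11159930849037886), 0]
```

```bash
cat >> h.py <<'E'
from scipy.spatial.transform import Rotation as Ro
def inc(rx,ry,z):
    "increment in current tool axes to rack point rx,ry (m), height z, jaws along rack x"
    o=get_obs();R=Ro.from_euler('xyz',o['orientation']);th=np.load('rack.npy')[2]
    G=Ro.from_euler('xyz',[np.pi,0,th-np.pi])
    d=R.inv().apply(np.array(w(rx,ry,z))-o['tcp_pos']);v=(R.inv()*G).as_rotvec()
    print('xyz',d.round(4),'rot',v.round(4),'| t',round(o['time'],2),'rack',(inv(o['tcp_pos'])*1e3).round(1),'z',(o['tcp_pos'][2]*1e3).round(1),'gap',round(o['finger_gap']*1e3,1),'F',o['ft_force'].round(1))
E
python3 -c "
from h import *
inc(.0293,.0499,.2)"
```

```text
xyz [ 0.2747 -0.522   0.0309] rot [-1.000e-03 -1.400e-03  1.079e+00] | t 0.1 rack [-301.1  538.6] z 230.4 gap 85.7 F [0.4 0.  0.2]
```

Emit:
servo_tool([
  {"x":0.2747,"y":-0.522,"z":0.03,"az":1.079,"fingers":0.5},
  {"x":0.2747,"y":-0.522,"z":0.03,"az":1.079,"fingers":0.5},
  {"x":0.2747,"y":-0.522,"z":0.03,"az":1.079,"fingers":0.5},
  {"x":0.2747,"y":-0.522,"z":0.03,"az":1.079,"fingers":0.5},
  {"x":0.2747,"y":-0.522,"z":0.03,"az":1.079,"fingers":0.5},
  {"x":0.2747,"y":-0.522,"z":0.03,"az":1.079,"fingers":0.5},
  {"x":0.2747,"y":-0.522,"z":0.03,"az":1.079,"fingers":0.5},
  {"x":0.2747,"y":-0.522,"z":0.03,"az":1.079,"fingers":0.5},
  {"x":0.2747,"y":-0.522,"z":0.03,"az":1.079,"fingers":0.5},
  {"x":0.2747,"y":-0.522,"z":0.03,"az":1.079,"fingers":0.5},
])

```text
invalid input at $.increments[0]: expected keys x, y, z, ax, ay, az, fingers
```

Emit:
servo_tool([
  {"fingers":0.5},
  {"fingers":0.5},
])

```text
invalid input at $.increments[0]: expected keys x, y, z, ax, ay, az, fingers
```

```bash
python3 -c "
from h import *
inc(.0293,.0499,.1)"
```

```text
xyz [ 0.2746 -0.5219  0.1309] rot [-1.000e-03 -1.400e-03  1.079e+00] | t 0.1 rack [-301.1  538.6] z 230.4 gap 85.7 F [0.4 0.  0.2]
```

Emit:
servo_tool([
  {"x":0.275,"y":-0.522,"z":0.03,"ax":0,"ay":0,"az":1.079,"fingers":0.5},
  {"x":0.275,"y":-0.522,"z":0.03,"ax":0,"ay":0,"az":1.079,"fingers":0.5},
  {"x":0.275,"y":-0.522,"z":0.03,"ax":0,"ay":0,"az":1.079,"fingers":0.5},
  {"x":0.275,"y":-0.522,"z":0.03,"ax":0,"ay":0,"az":1.079,"fingers":0.5},
  {"x":0.275,"y":-0.522,"z":0.03,"ax":0,"ay":0,"az":1.079,"fingers":0.5},
  {"x":0.275,"y":-0.522,"z":0.03,"ax":0,"ay":0,"az":1.079,"fingers":0.5},
  {"x":0.275,"y":-0.522,"z":0.03,"ax":0,"ay":0,"az":1.079,"fingers":0.5},
  {"x":0.275,"y":-0.522,"z":0.03,"ax":0,"ay":0,"az":1.079,"fingers":0.5},
  {"x":0.275,"y":-0.522,"z":0.03,"ax":0,"ay":0,"az":1.079,"fingers":0.5},
  {"x":0.275,"y":-0.522,"z":0.03,"ax":0,"ay":0,"az":1.079,"fingers":0.5},
])

```text
time: 1.1
tcp_pos: [0.5517, 0.1612, 0.2055]
orientation: [3.142, -0.0, -3.055]
ft_force: [0.7, 0.2, -0.1]
finger_gap: 0.0424
```

```bash
python3 -c "
from h import *
inc(.0293,.0499,.1)"
```

```text
xyz [-0.05   -0.0732  0.1055] rot [ 0.     -0.0003  0.0001] | t 1.1 rack [-20.7 123.1] z 205.5 gap 42.4 F [ 0.7  0.2 -0.1]
```

Emit:
servo_tool([
  {"x":-0.05,"y":-0.073,"z":0.1,"ax":0,"ay":0,"az":0,"fingers":0.5},
  {"x":-0.05,"y":-0.073,"z":0.1,"ax":0,"ay":0,"az":0,"fingers":0.5},
  {"x":-0.05,"y":-0.073,"z":0.1,"ax":0,"ay":0,"az":0,"fingers":0.5},
  {"x":-0.05,"y":-0.073,"z":0.1,"ax":0,"ay":0,"az":0,"fingers":0.5},
  {"x":-0.05,"y":-0.073,"z":0.1,"ax":0,"ay":0,"az":0,"fingers":0.5},
])

```text
time: 1.6
tcp_pos: [0.6067, 0.094, 0.1052]
orientation: [-3.141, -0.002, -3.057]
ft_force: [0.2, 0.6, 1.3]
finger_gap: 0.0423
```

```bash
python3 -c "
from h import *
inc(.0293,.0499,.018)
a=snap('side','s1');b=snap('top','t1')
a=cv2.resize(a[165:315,180:320],None,fx=4,fy=4,interpolation=cv2.INTER_CUBIC)
cv2.imwrite('pics/s1c.png',a[:,:,::-1])"
```

```text
xyz [-0.0011 -0.0015  0.0872] rot [-0.0011 -0.0017 -0.001 ] | t 1.6 rack [28.4 51.4] z 105.2 gap 42.3 F [0.2 0.6 1.3]
```

View pics/s1c.png

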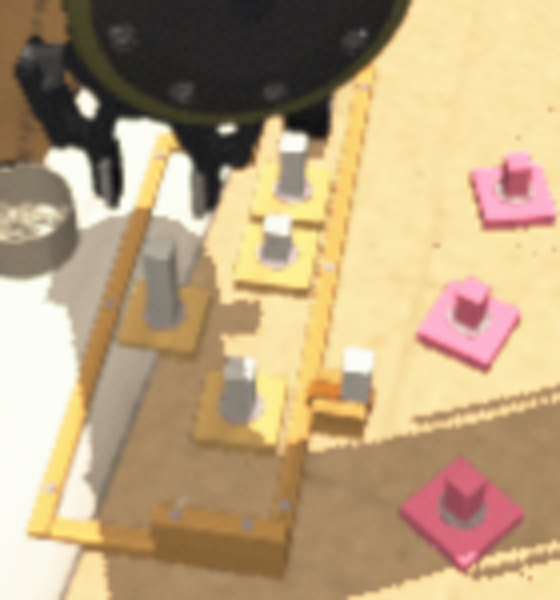

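Emit:
servo_tool([
  {"x":-0.001,"y":-0.0015,"z":0.04,"ax":0,"ay":0,"az":0,"fingers":0.5},
  {"x":-0.001,"y":-0.0015,"z":0.08,"ax":0,"ay":0,"az":0,"fingers":0.5},
  {"x":-0.001,"y":-0.0015,"z":0.086,"ax":0,"ay":0,"az":0,"fingers":0.5},
  {"x":-0.001,"y":-0.0015,"z":0.086,"ax":0,"ay":0,"az":0,"fingers":0.5},
  {"x":-0.001,"y":-0.0015,"z":0.086,"ax":0,"ay":0,"az":0,"fingers":1},
  {"x":-0.001,"y":-0.0015,"z":0.086,"ax":0,"ay":0,"az":0,"fingers":1},
  {"x":-0.001,"y":-0.0015,"z":0.086,"ax":0,"ay":0,"az":0,"fingers":1},
  {"x":-0.001,"y":-0.0015,"z":0.086,"ax":0,"ay":0,"az":0,"fingers":1},
  {"x":-0.001,"y":-0.0015,"z":0.086,"ax":0,"ay":0,"az":0,"fingers":1},
], squeeze=40)

```text
time: 2.6
tcp_pos: [0.6099, 0.0939, 0.0233]
orientation: [3.141, 0.005, -3.055]
ft_force: [-1.4, 0.9, 6.9]
finger_gap: 0.0155
```

```bash
python3 -c "
from h import *
inc(.0285,.1650,.018)"
```

```text
xyz [0.0029 0.1139 0.0054] rot [0.0009 0.005  0.0007] | t 2.6 rack [31.5 51.1] z 23.3 gap 15.5 F [-1.4  0.9  6.9]
```

Emit:
servo_tool([
  {"x":0,"y":0,"z":-0.005,"ax":0,"ay":0,"az":0,"fingers":1},
  {"x":0,"y":0,"z":-0.005,"ax":0,"ay":0,"az":0,"fingers":1},
  {"x":0,"y":0,"z":-0.005,"ax":0,"ay":0,"az":0,"fingers":1},
])

```text
time: 2.9
tcp_pos: [0.608, 0.0931, 0.025]
orientation: [3.141, -0.0, -3.056]
ft_force: [-0.3, 0.5, -1.4]
finger_gap: 0.0155
```

Emit:
servo_tool([
  {"x":0,"y":0,"z":0.002,"ax":0,"ay":0,"az":0,"fingers":1},
  {"x":0.001,"y":0.025,"z":0.002,"ax":0,"ay":0,"az":0,"fingers":1},
  {"x":0.001,"y":0.05,"z":0.002,"ax":0,"ay":0,"az":0,"fingers":1},
  {"x":0.001,"y":0.075,"z":0.002,"ax":0,"ay":0,"az":0,"fingers":1},
  {"x":0.001,"y":0.1,"z":0.002,"ax":0,"ay":0,"az":0,"fingers":1},
  {"x":0.001,"y":0.116,"z":0.002,"ax":0,"ay":0,"az":0,"fingers":1},
  {"x":0.001,"y":0.116,"z":0.002,"ax":0,"ay":0,"az":0,"fingers":1},
  {"x":0.001,"y":0.116,"z":0.002,"ax":0,"ay":0,"az":0,"fingers":1},
])

```text
time: 3.7
tcp_pos: [0.5974, 0.2092, 0.0233]
orientation: [3.141, 0.001, -3.055]
ft_force: [0.2, 1.0, -0.1]
finger_gap: 0.0156
```

```bash
python3 -c "
from h import *
inc(.0285,.1665,.022)"
```

```text
xyz [ 0.0005 -0.0006  0.0013] rot [0.001  0.001  0.0008] | t 3.7 rack [ 29.  167.1] z 23.3 gap 15.6 F [ 0.2  1.  -0.1]
```

Emit:
servo_tool([
  {"x":0,"y":0,"z":0,"ax":0,"ay":0,"az":0,"fingers":0.5},
  {"x":0,"y":0,"z":0,"ax":0,"ay":0,"az":0,"fingers":0.5},
  {"x":0,"y":0,"z":-0.04,"ax":0,"ay":0,"az":0,"fingers":0.5},
  {"x":0,"y":0,"z":-0.08,"ax":0,"ay":0,"az":0,"fingers":0.5},
  {"x":0.058,"y":-0.229,"z":-0.08,"ax":0,"ay":0,"az":0,"fingers":0.5},
  {"x":0.058,"y":-0.229,"z":-0.08,"ax":0,"ay":0,"az":0,"fingers":0.5},
  {"x":0.058,"y":-0.229,"z":-0.08,"ax":0,"ay":0,"az":0,"fingers":0.5},
  {"x":0.058,"y":-0.229,"z":-0.08,"ax":0,"ay":0,"az":0,"fingers":0.5},
  {"x":0.058,"y":-0.229,"z":-0.08,"ax":0,"ay":0,"az":0,"fingers":0.5},
  {"x":0.058,"y":-0.229,"z":-0.08,"ax":0,"ay":0,"az":0,"fingers":0.5},
])

```text
time: 4.7
tcp_pos: [0.5578, -0.0289, 0.1028]
orientation: [-3.141, -0.001, -3.061]
ft_force: [0.6, -0.1, -0.5]
finger_gap: 0.0424
```

Emit:
servo_tool([
  {"x":0,"y":0,"z":0,"ax":0,"ay":0,"az":0,"fingers":0.5},
  {"x":0,"y":0,"z":0,"ax":0,"ay":0,"az":0,"fingers":0.5},
])

```text
time: 4.9
tcp_pos: [0.5589, -0.0243, 0.1026]
orientation: [-3.142, -0.0, -3.056]
ft_force: [0.3, 0.3, -0.6]
finger_gap: 0.0425
```

```bash
python3 -c "
from h import *
inc(-.029,-.0627,.023)
a=snap('side','s2');b=snap('top','t2')
a=cv2.resize(a[165:315,180:320],None,fx=4,fy=4,interpolation=cv2.INTER_CUBIC)
cv2.imwrite('pics/s2c.png',a[:,:,::-1])"
```

```text
xyz [-0.0005 -0.0004  0.0796] rot [-0.     -0.0005 -0.0001] | t 4.9 rack [-29.4 -62.3] z 102.6 gap 42.5 F [ 0.3  0.3 -0.6]
```

View pics/s2c.png

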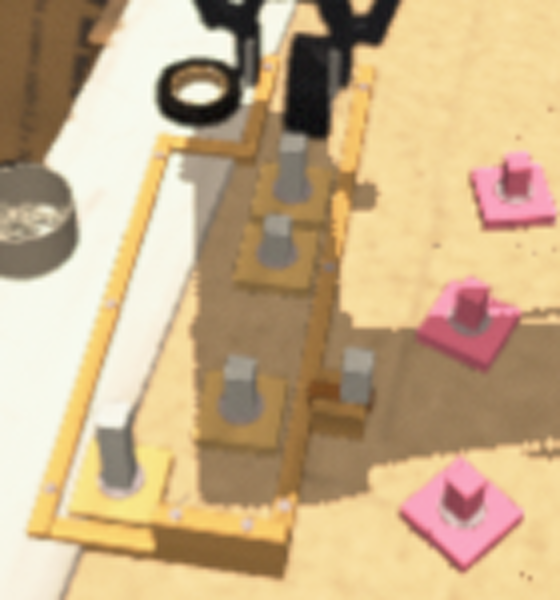

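Emit:
servo_tool([
  {"x":0,"y":0,"z":0.04,"ax":0,"ay":0,"az":0,"fingers":0.5},
  {"x":0,"y":0,"z":0.078,"ax":0,"ay":0,"az":0,"fingers":0.5},
  {"x":0,"y":0,"z":0.078,"ax":0,"ay":0,"az":0,"fingers":0.5},
  {"x":0,"y":0,"z":0.078,"ax":0,"ay":0,"az":0,"fingers":1},
  {"x":0,"y":0,"z":0.078,"ax":0,"ay":0,"az":0,"fingers":1},
  {"x":0,"y":0,"z":0.078,"ax":0,"ay":0,"az":0,"fingers":1},
  {"x":0,"y":0,"z":0.078,"ax":0,"ay":0,"az":0,"fingers":1},
  {"x":0,"y":0,"z":0.078,"ax":0,"ay":0,"az":0,"fingers":1},
])

```text
time: 5.8
tcp_pos: [0.5606, -0.0241, 0.0276]
orientation: [3.141, 0.004, -3.055]
ft_force: [-0.4, 2.0, 6.2]
finger_gap: 0.0151
```

```bash
python3 -c "
from h import *
inc(.0285,-.061,.023)"
```

```text
xyz [-0.0562  0.0012  0.0048] rot [0.0002 0.0044 0.0006] | t 5.8 rack [-27.7 -62.2] z 27.6 gap 15.1 F [-0.4  2.   6.2]
```

Emit:
servo_tool([
  {"x":0,"y":0,"z":-0.003,"ax":0,"ay":0,"az":0,"fingers":1},
  {"x":-0.02,"y":0.001,"z":-0.003,"ax":0,"ay":0,"az":0,"fingers":1},
  {"x":-0.04,"y":0.001,"z":-0.003,"ax":0,"ay":0,"az":0,"fingers":1},
  {"x":-0.058,"y":0.001,"z":-0.003,"ax":0,"ay":0,"az":0,"fingers":1},
  {"x":-0.058,"y":0.001,"z":-0.003,"ax":0,"ay":0,"az":0,"fingers":1},
  {"x":-0.058,"y":0.001,"z":-0.003,"ax":0,"ay":0,"az":0,"fingers":1},
])

```text
time: 6.4
tcp_pos: [0.6165, -0.0186, 0.0277]
orientation: [-3.142, -0.001, -3.056]
ft_force: [0.4, -0.2, -1.3]
finger_gap: 0.0152
```

```bash
python3 -c "
from h import *
inc(.0285,.1095,.023)"
```

```text
xyz [0.     0.1711 0.0047] rot [-0.0001 -0.0006 -0.0003] | t 6.4 rack [ 28.5 -61.6] z 27.7 gap 15.2 F [ 0.4 -0.2 -1.3]
```

Emit:
servo_tool([
  {"x":0,"y":0,"z":0.0025,"ax":0,"ay":0,"az":0,"fingers":1},
  {"x":0,"y":0.025,"z":0.0025,"ax":0,"ay":0,"az":0,"fingers":1},
  {"x":0,"y":0.05,"z":0.0025,"ax":0,"ay":0,"az":0,"fingers":1},
  {"x":0,"y":0.075,"z":0.0025,"ax":0,"ay":0,"az":0,"fingers":1},
  {"x":0,"y":0.1,"z":0.0025,"ax":0,"ay":0,"az":0,"fingers":1},
  {"x":0,"y":0.125,"z":0.0025,"ax":0,"ay":0,"az":0,"fingers":1},
  {"x":0,"y":0.15,"z":0.0025,"ax":0,"ay":0,"az":0,"fingers":1},
  {"x":0,"y":0.1715,"z":0.0025,"ax":0,"ay":0,"az":0,"fingers":1},
  {"x":0,"y":0.1715,"z":0.0025,"ax":0,"ay":0,"az":0,"fingers":1},
  {"x":0,"y":0.1715,"z":0.0025,"ax":0,"ay":0,"az":0,"fingers":1},
])

```text
time: 7.4
tcp_pos: [0.6024, 0.1541, 0.0276]
orientation: [3.14, 0.004, -3.054]
ft_force: [0.3, 2.8, 4.2]
finger_gap: 0.0151
```

```bash
python3 -c "
from h import *
inc(-.027,.1095,.023)"
```

```text
xyz [ 0.0563 -0.0021  0.0044] rot [0.0021 0.0037 0.0018] | t 7.4 rack [ 29.3 111.7] z 27.6 gap 15.1 F [0.3 2.8 4.2]
```

Emit:
servo_tool([
  {"x":0,"y":0,"z":0,"ax":0,"ay":0,"az":0,"fingers":0.5},
  {"x":0,"y":0,"z":0,"ax":0,"ay":0,"az":0,"fingers":0.5},
  {"x":0,"y":0,"z":-0.04,"ax":0,"ay":0,"az":0,"fingers":0.5},
  {"x":0,"y":0,"z":-0.075,"ax":0,"ay":0,"az":0,"fingers":0.5},
  {"x":0.056,"y":-0.001,"z":-0.075,"ax":0,"ay":0,"az":0,"fingers":0.5},
  {"x":0.056,"y":-0.001,"z":-0.075,"ax":0,"ay":0,"az":0,"fingers":0.5},
  {"x":0.056,"y":-0.001,"z":-0.075,"ax":0,"ay":0,"az":0,"fingers":0.5},
])

```text
time: 8.1
tcp_pos: [0.5451, 0.1461, 0.1004]
orientation: [3.142, -0.0, -3.055]
ft_force: [0.8, -0.0, 0.1]
finger_gap: 0.0429
```

```bash
python3 -c "
from h import *
inc(-.027,.1095,.023)
a=snap('side','s3');b=snap('top','t3')
a=cv2.resize(a[165:315,180:320],None,fx=3,fy=3,interpolation=cv2.INTER_CUBIC)
b=cv2.resize(b[155:260,140:300],None,fx=2.5,fy=2.5,interpolation=cv2.INTER_CUBIC)
c=np.zeros((450,820,3),np.uint8);c[:,:420]=a;c[:262,420:820]=b
cv2.imwrite('pics/s3c.png',c[:,:800,::-1])"
```

```text
xyz [-0.0015  0.0009  0.0774] rot [ 0.0001 -0.0001  0.0003] | t 8.1 rack [-28.5 108.6] z 100.4 gap 42.9 F [ 0.8 -0.   0.1]
```

View pics/s3c.png

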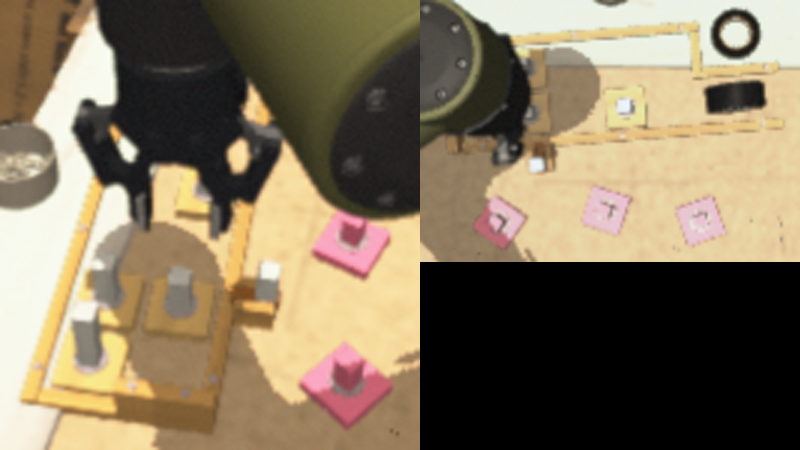

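Emit:
servo_tool([
  {"x":-0.001,"y":0.001,"z":0.04,"ax":0,"ay":0,"az":0,"fingers":0.5},
  {"x":-0.001,"y":0.001,"z":0.08,"ax":0,"ay":0,"az":0,"fingers":0.5},
  {"x":-0.001,"y":0.001,"z":0.08,"ax":0,"ay":0,"az":0,"fingers":0.5},
  {"x":-0.001,"y":0.001,"z":0.08,"ax":0,"ay":0,"az":0,"fingers":1},
  {"x":-0.001,"y":0.001,"z":0.08,"ax":0,"ay":0,"az":0,"fingers":1},
  {"x":-0.001,"y":0.001,"z":0.08,"ax":0,"ay":0,"az":0,"fingers":1},
  {"x":-0.001,"y":0.001,"z":0.08,"ax":0,"ay":0,"az":0,"fingers":1},
  {"x":-0.001,"y":0.001,"z":0.08,"ax":0,"ay":0,"az":0,"fingers":1},
])

```text
time: 9.0
tcp_pos: [0.5488, 0.1482, 0.023]
orientation: [3.141, 0.004, -3.055]
ft_force: [0.5, -0.2, 6.0]
finger_gap: 0.0153
```

```bash
python3 -c "
from h import *
inc(.0285,.0525,.023)"
```

```text
xyz [-0.0531 -0.058   0.0002] rot [0.001  0.0044 0.0005] | t 9.0 rack [-24.7 110.5] z 23.0 gap 15.3 F [ 0.5 -0.2  6. ]
```

Emit:
servo_tool([
  {"x":0,"y":0,"z":-0.002,"ax":0,"ay":0,"az":0,"fingers":1},
  {"x":0.001,"y":-0.025,"z":-0.002,"ax":0,"ay":0,"az":0,"fingers":1},
  {"x":0.001,"y":-0.05,"z":-0.002,"ax":0,"ay":0,"az":0,"fingers":1},
  {"x":0.001,"y":-0.06,"z":-0.002,"ax":0,"ay":0,"az":0,"fingers":1},
  {"x":0.001,"y":-0.06,"z":-0.002,"ax":0,"ay":0,"az":0,"fingers":1},
  {"x":-0.025,"y":-0.06,"z":-0.002,"ax":0,"ay":0,"az":0,"fingers":1},
  {"x":-0.045,"y":-0.06,"z":-0.002,"ax":0,"ay":0,"az":0,"fingers":1},
  {"x":-0.056,"y":-0.06,"z":-0.002,"ax":0,"ay":0,"az":0,"fingers":1},
  {"x":-0.056,"y":-0.06,"z":-0.002,"ax":0,"ay":0,"az":0,"fingers":1},
  {"x":-0.056,"y":-0.06,"z":-0.002,"ax":0,"ay":0,"az":0,"fingers":1},
])

```text
time: 10.0
tcp_pos: [0.6092, 0.0933, 0.023]
orientation: [-3.141, 0.002, -3.055]
ft_force: [3.5, -0.7, 3.9]
finger_gap: 0.0152
```

```bash
python3 -c "
from h import *
inc(.0285,.0525,.023)"
```

```text
xyz [0.0022 0.002  0.    ] rot [-0.0004  0.002   0.0004] | t 10.0 rack [30.7 50.5] z 23.0 gap 15.2 F [ 3.5 -0.7  3.9]
```

Emit:
servo_tool([
  {"x":0,"y":0,"z":0,"ax":0,"ay":0,"az":0,"fingers":0.5},
  {"x":0,"y":0,"z":0,"ax":0,"ay":0,"az":0,"fingers":0.5},
  {"x":0,"y":0,"z":-0.04,"ax":0,"ay":0,"az":0,"fingers":0.5},
  {"x":0,"y":0,"z":-0.075,"ax":0,"ay":0,"az":0,"fingers":0.5},
  {"x":0.058,"y":-0.057,"z":-0.075,"ax":0,"ay":0,"az":0,"fingers":0.5},
  {"x":0.058,"y":-0.057,"z":-0.075,"ax":0,"ay":0,"az":0,"fingers":0.5},
  {"x":0.058,"y":-0.057,"z":-0.075,"ax":0,"ay":0,"az":0,"fingers":0.5},
  {"x":0.058,"y":-0.057,"z":-0.075,"ax":0,"ay":0,"az":0,"fingers":0.5},
])

```text
time: 10.8
tcp_pos: [0.5546, 0.0307, 0.0973]
orientation: [3.141, -0.0, -3.056]
ft_force: [-0.4, -0.6, -0.3]
finger_gap: 0.0426
```

```bash
python3 -c "
from h import *
inc(-.029,-.006,.02)
a=snap('side','s4');b=snap('top','t4')
a=cv2.resize(a[165:315,180:320],None,fx=3,fy=3,interpolation=cv2.INTER_CUBIC)
b=cv2.resize(b[155:260,140:300],None,fx=2.3,fy=2.3,interpolation=cv2.INTER_CUBIC)
c=np.zeros((450,420+b.shape[1],3),np.uint8);c[:,:420]=a;c[:b.shape[0],420:]=b
cv2.imwrite('pics/s4c.png',c[:,:,::-1])"
```

```text
xyz [0.     0.0011 0.0773] rot [ 0.0004 -0.0001 -0.0005] | t 10.8 rack [-29.   -7.1] z 97.3 gap 42.6 F [-0.4 -0.6 -0.3]
```

View pics/s4c.png

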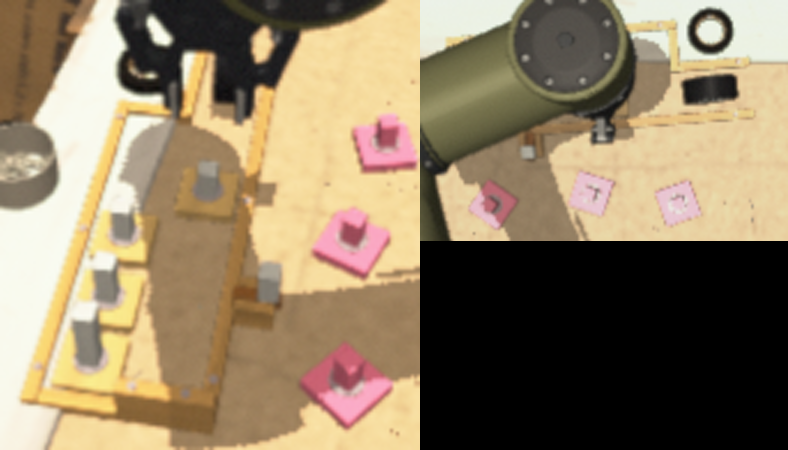

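Emit:
servo_tool([
  {"x":0,"y":0.001,"z":0.04,"ax":0,"ay":0,"az":0,"fingers":0.5},
  {"x":0,"y":0.001,"z":0.079,"ax":0,"ay":0,"az":0,"fingers":0.5},
  {"x":0,"y":0.001,"z":0.079,"ax":0,"ay":0,"az":0,"fingers":0.5},
  {"x":0,"y":0.001,"z":0.079,"ax":0,"ay":0,"az":0,"fingers":1},
  {"x":0,"y":0.001,"z":0.079,"ax":0,"ay":0,"az":0,"fingers":1},
  {"x":0,"y":0.001,"z":0.079,"ax":0,"ay":0,"az":0,"fingers":1},
  {"x":0,"y":0.001,"z":0.079,"ax":0,"ay":0,"az":0,"fingers":1},
  {"x":0,"y":0.001,"z":0.079,"ax":0,"ay":0,"az":0,"fingers":1},
])

```text
time: 11.7
tcp_pos: [0.5563, 0.0323, 0.0205]
orientation: [3.141, 0.003, -3.055]
ft_force: [-0.9, 2.2, 6.1]
finger_gap: 0.0148
```

```bash
python3 -c "
from h import *
inc(.0285,-.0065,.02)"
```

```text
xyz [-0.0556 -0.0009  0.0006] rot [0.0005 0.0032 0.0004] | t 11.7 rack [-27.1  -5.6] z 20.5 gap 14.8 F [-0.9  2.2  6.1]
```

Emit:
servo_tool([
  {"x":0,"y":0,"z":-0.0015,"ax":0,"ay":0,"az":0,"fingers":1},
  {"x":-0.02,"y":-0.001,"z":-0.0015,"ax":0,"ay":0,"az":0,"fingers":1},
  {"x":-0.04,"y":-0.001,"z":-0.0015,"ax":0,"ay":0,"az":0,"fingers":1},
  {"x":-0.0575,"y":-0.001,"z":-0.0015,"ax":0,"ay":0,"az":0,"fingers":1},
  {"x":-0.0575,"y":-0.001,"z":-0.0015,"ax":0,"ay":0,"az":0,"fingers":1},
  {"x":-0.0575,"y":-0.001,"z":-0.0015,"ax":0,"ay":0,"az":0,"fingers":1},
])

```text
time: 12.3
tcp_pos: [0.6132, 0.0357, 0.0205]
orientation: [-3.141, 0.002, -3.056]
ft_force: [4.7, -0.1, 3.2]
finger_gap: 0.0149
```

```bash
python3 -c "
from h import *
inc(.0285,-.0065,.02)"
```

```text
xyz [0.0013 0.0007 0.0005] rot [-0.0002  0.0018 -0.0002] | t 12.3 rack [29.8 -7.2] z 20.5 gap 14.9 F [ 4.7 -0.1  3.2]
```

Emit:
servo_tool([
  {"x":0,"y":0,"z":0,"ax":0,"ay":0,"az":0,"fingers":0.5},
  {"x":0,"y":0,"z":0,"ax":0,"ay":0,"az":0,"fingers":0.5},
  {"x":0,"y":0,"z":-0.05,"ax":0,"ay":0,"az":0,"fingers":0.5},
  {"x":0,"y":0,"z":-0.1,"ax":0,"ay":0,"az":0,"fingers":0.5},
  {"x":0.058,"y":-0.195,"z":-0.13,"ax":0,"ay":0,"az":0,"fingers":0.8},
  {"x":0.058,"y":-0.195,"z":-0.13,"ax":0,"ay":0,"az":0,"fingers":0.8},
  {"x":0.058,"y":-0.195,"z":-0.13,"ax":0,"ay":0,"az":0,"fingers":0.8},
  {"x":0.058,"y":-0.195,"z":-0.13,"ax":0,"ay":0,"az":0,"fingers":0.8},
  {"x":0.058,"y":-0.195,"z":-0.13,"ax":0,"ay":0,"az":0,"fingers":0.8},
  {"x":0.058,"y":-0.195,"z":-0.13,"ax":0,"ay":0,"az":0,"fingers":0.8},
])

```text
time: 13.3
tcp_pos: [0.5705, -0.1646, 0.1498]
orientation: [3.141, -0.0, -3.058]
ft_force: [-0.1, 0.3, -0.4]
finger_gap: 0.017
```

```bash
python3 -c "
from h import *
inc(-.0285,-.195,.025)
a=snap('side','s5');b=snap('top','t5')
a=cv2.resize(a[165:315,180:320],None,fx=3,fy=3,interpolation=cv2.INTER_CUBIC)
b=cv2.resize(b[155:260,140:300],None,fx=2.3,fy=2.3,interpolation=cv2.INTER_CUBIC)
c=np.zeros((450,420+b.shape[1],3),np.uint8);c[:,:420]=a;c[:b.shape[0],420:]=b
cv2.imwrite('pics/s5c.png',c[:,:,::-1])"
```

```text
xyz [-0.0014  0.008   0.1248] rot [ 0.0004 -0.0003 -0.0026] | t 13.3 rack [ -29.9 -203.1] z 149.8 gap 17.0 F [-0.1  0.3 -0.4]
```

View pics/s5c.png

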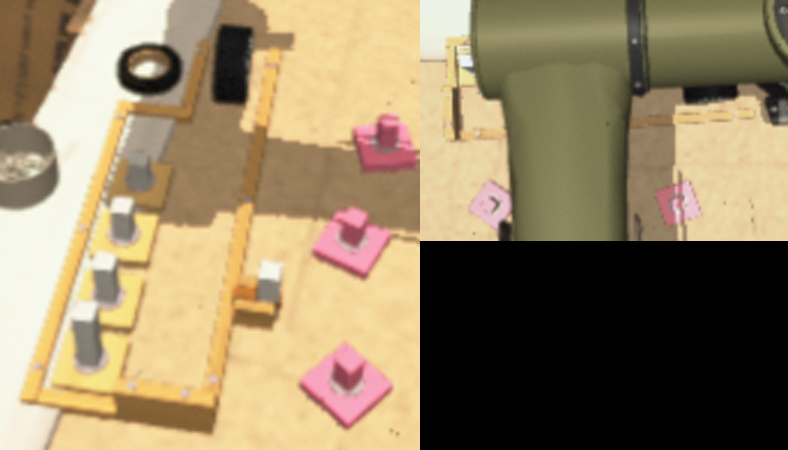

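Emit:
servo_tool([
  {"x":-0.001,"y":0,"z":0.05,"ax":0,"ay":0,"az":0.0,"fingers":0.8},
  {"x":-0.001,"y":0,"z":0.1,"ax":0,"ay":0,"az":0.0,"fingers":0.8},
  {"x":-0.001,"y":0,"z":0.127,"ax":0,"ay":0,"az":0.0,"fingers":0.8},
  {"x":-0.001,"y":0,"z":0.127,"ax":0,"ay":0,"az":0.0,"fingers":0.8},
])

```text
time: 13.8
tcp_pos: [0.5691, -0.1614, 0.0171]
orientation: [3.139, -0.01, -3.054]
ft_force: [-0.7, 0.2, 0.0]
finger_gap: 0.0171
```

Emit:
servo_tool([
  {"x":0,"y":0.006,"z":0,"ax":0,"ay":0,"az":0,"fingers":0.8},
  {"x":0,"y":0.012,"z":0,"ax":0,"ay":0,"az":0,"fingers":0.8},
  {"x":0,"y":0.018,"z":0,"ax":0,"ay":0,"az":0,"fingers":0.8},
  {"x":0,"y":0.024,"z":0,"ax":0,"ay":0,"az":0,"fingers":0.8},
  {"x":0,"y":0.03,"z":0,"ax":0,"ay":0,"az":0,"fingers":0.8},
  {"x":0,"y":0.036,"z":0,"ax":0,"ay":0,"az":0,"fingers":0.8},
  {"x":0,"y":0.042,"z":0,"ax":0,"ay":0,"az":0,"fingers":0.8},
  {"x":0,"y":0.048,"z":0,"ax":0,"ay":0,"az":0,"fingers":0.8},
])

```text
time: 14.6
tcp_pos: [0.5683, -0.115, 0.0229]
orientation: [-3.141, -0.0, -3.056]
ft_force: [-0.0, 0.4, -1.1]
finger_gap: 0.0167
```

```bash
python3 -c "
from h import *
inc(-.0285,-.195,.025)
a=snap('side','s6');b=snap('top','t6')
a=cv2.resize(a[165:315,180:320],None,fx=3,fy=3,interpolation=cv2.INTER_CUBIC)
b=cv2.resize(b[155:260,140:300],None,fx=2.3,fy=2.3,interpolation=cv2.INTER_CUBIC)
c=np.zeros((450,420+b.shape[1],3),np.uint8);c[:,:420]=a;c[:b.shape[0],420:]=b
cv2.imwrite('pics/s6c.png',c[:,:,::-1])"
```

```text
xyz [ 0.0006 -0.0415 -0.0021] rot [-0.0001 -0.0001  0.    ] | t 14.6 rack [ -27.9 -153.5] z 22.9 gap 16.7 F [-0.   0.4 -1.1]
```

View pics/s6c.png

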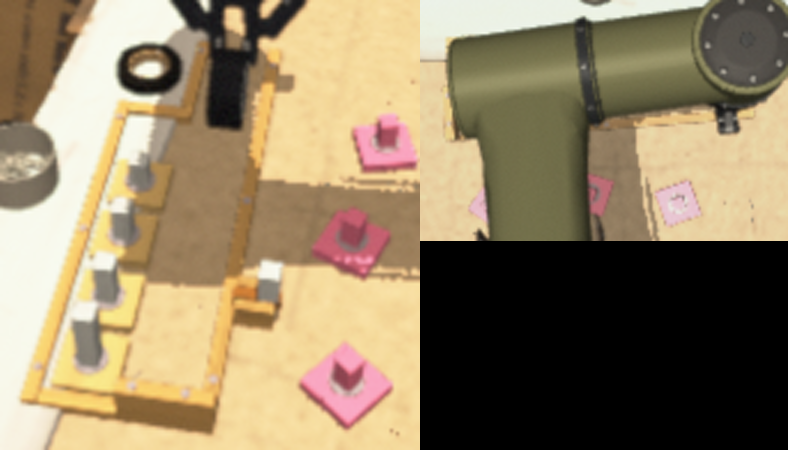

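Emit:
servo_tool([
  {"x":0,"y":0.008,"z":0,"ax":0,"ay":0,"az":0,"fingers":0.8},
  {"x":0,"y":0.018,"z":0,"ax":0,"ay":0,"az":0,"fingers":0.8},
  {"x":0,"y":0.028,"z":0,"ax":0,"ay":0,"az":0,"fingers":0.8},
  {"x":0,"y":0.038,"z":0,"ax":0,"ay":0,"az":0,"fingers":0.8},
  {"x":0,"y":0.048,"z":0,"ax":0,"ay":0,"az":0,"fingers":0.8},
  {"x":0,"y":0.058,"z":0,"ax":0,"ay":0,"az":0,"fingers":0.8},
  {"x":0,"y":0.068,"z":0,"ax":0,"ay":0,"az":0,"fingers":0.8},
  {"x":0,"y":0.078,"z":0,"ax":0,"ay":0,"az":0,"fingers":0.8},
  {"x":0,"y":0.088,"z":0,"ax":0,"ay":0,"az":0,"fingers":0.8},
  {"x":0,"y":0.098,"z":0,"ax":0,"ay":0,"az":0,"fingers":0.8},
])

```text
time: 15.7
tcp_pos: [0.5598, -0.017, 0.0229]
orientation: [-3.141, -0.0, -3.056]
ft_force: [-1.0, -0.2, 0.2]
finger_gap: 0.0172
```

Emit:
servo_tool([
  {"x":0,"y":0.01,"z":0,"ax":0,"ay":0,"az":0,"fingers":0.8},
  {"x":0,"y":0.02,"z":0,"ax":0,"ay":0,"az":0,"fingers":0.8},
  {"x":0,"y":0.03,"z":0,"ax":0,"ay":0,"az":0,"fingers":0.8},
  {"x":0,"y":0.04,"z":0,"ax":0,"ay":0,"az":0,"fingers":0.8},
  {"x":0,"y":0.05,"z":0,"ax":0,"ay":0,"az":0,"fingers":0.8},
  {"x":0,"y":0.06,"z":0,"ax":0,"ay":0,"az":0,"fingers":0.8},
  {"x":0,"y":0.07,"z":0,"ax":0,"ay":0,"az":0,"fingers":0.8},
  {"x":0,"y":0.08,"z":0,"ax":0,"ay":0,"az":0,"fingers":0.8},
  {"x":0,"y":0.09,"z":0,"ax":0,"ay":0,"az":0,"fingers":0.8},
  {"x":0,"y":0.1,"z":0,"ax":0,"ay":0,"az":0,"fingers":0.8},
])

```text
time: 16.7
tcp_pos: [0.5512, 0.0825, 0.0229]
orientation: [-3.141, -0.0, -3.056]
ft_force: [0.9, -0.7, -0.2]
finger_gap: 0.0172
```

```bash
python3 -c "
from h import *
inc(-.0285,.112,.023)
a=snap('side','s7')
a=cv2.resize(a[165:315,160:340],None,fx=3,fy=3,interpolation=cv2.INTER_CUBIC)
cv2.imwrite('pics/s7c.png',a[:,:,::-1])"
```

```text
xyz [ 0.0006  0.0672 -0.0001] rot [-0.0002 -0.0001  0.    ] | t 16.7 rack [-27.9  44.8] z 22.9 gap 17.2 F [ 0.9 -0.7 -0.2]
```

View pics/s7c.png

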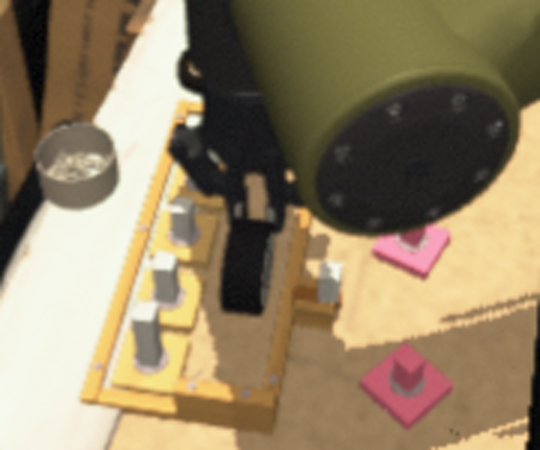

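Emit:
servo_tool([
  {"x":0,"y":0.008,"z":0,"ax":0,"ay":0,"az":0,"fingers":0.8},
  {"x":0,"y":0.016,"z":0,"ax":0,"ay":0,"az":0,"fingers":0.8},
  {"x":0,"y":0.024,"z":0,"ax":0,"ay":0,"az":0,"fingers":0.8},
  {"x":0,"y":0.032,"z":0,"ax":0,"ay":0,"az":0,"fingers":0.8},
  {"x":0,"y":0.04,"z":0,"ax":0,"ay":0,"az":0,"fingers":0.8},
  {"x":0,"y":0.046,"z":0,"ax":0,"ay":0,"az":0,"fingers":0.8},
  {"x":0,"y":0.052,"z":0,"ax":0,"ay":0,"az":0,"fingers":0.8},
  {"x":0,"y":0.056,"z":0,"ax":0,"ay":0,"az":0,"fingers":0.8},
  {"x":0,"y":0.06,"z":0,"ax":0,"ay":0,"az":0,"fingers":0.8},
  {"x":0,"y":0.062,"z":0,"ax":0,"ay":0,"az":0,"fingers":0.8},
])

```text
time: 17.75
tcp_pos: [0.546, 0.1438, 0.0229]
orientation: [-3.141, -0.0, -3.055]
ft_force: [-1.3, 0.3, 0.9]
finger_gap: 0.0171
```

Emit:
servo_tool([
  {"x":0,"y":0.001,"z":0,"ax":0,"ay":0,"az":0,"fingers":0.8},
  {"x":0,"y":0.002,"z":0,"ax":0,"ay":0,"az":0,"fingers":0.8},
  {"x":0,"y":0.003,"z":0,"ax":0,"ay":0,"az":0,"fingers":0.8},
  {"x":0,"y":0.004,"z":0,"ax":0,"ay":0,"az":0,"fingers":0.8},
])

```text
time: 18.15
tcp_pos: [0.5457, 0.1474, 0.0229]
orientation: [-3.141, -0.0, -3.056]
ft_force: [0.3, 0.2, -0.3]
finger_gap: 0.0169
```

Emit:
servo_tool([
  {"x":0,"y":0.001,"z":0,"ax":0,"ay":0,"az":0,"fingers":0.8},
  {"x":0,"y":0.002,"z":0,"ax":0,"ay":0,"az":0,"fingers":0.8},
  {"x":0,"y":0.003,"z":0,"ax":0,"ay":0,"az":0,"fingers":0.8},
])

```text
time: 18.45
tcp_pos: [0.5454, 0.1492, 0.023]
orientation: [-3.139, -0.001, -3.056]
ft_force: [1.5, -7.8, -0.1]
finger_gap: 0.0171
```

```bash
python3 -c "
from h import *
inc(-.0285,.112,.023)
a=snap('side','s8')
a=cv2.resize(a[165:315,160:340],None,fx=3,fy=3,interpolation=cv2.INTER_CUBIC)
cv2.imwrite('pics/s8c.png',a[:,:,::-1])"
```

```text
xyz [ 0.0005  0.0002 -0.0001] rot [-0.0025 -0.0006 -0.0003] | t 18.45 rack [-28.  111.7] z 23.0 gap 17.1 F [ 1.5 -7.8 -0.1]
```

Emit:
servo_tool([
  {"x":0,"y":-0.006,"z":0,"ax":0,"ay":0,"az":0,"fingers":0.8},
  {"x":0,"y":-0.03,"z":0,"ax":0,"ay":0,"az":0,"fingers":0.8},
  {"x":0,"y":-0.04,"z":0,"ax":0,"ay":0,"az":0,"fingers":0.8},
  {"x":0,"y":-0.04,"z":-0.04,"ax":0,"ay":0,"az":0,"fingers":0.8},
  {"x":0,"y":-0.04,"z":-0.08,"ax":0,"ay":0,"az":0,"fingers":0.5},
  {"x":0.064,"y":-0.015,"z":-0.08,"ax":0,"ay":0,"az":0,"fingers":0.5},
  {"x":0.064,"y":-0.015,"z":-0.08,"ax":0,"ay":0,"az":0,"fingers":0.5},
  {"x":0.064,"y":-0.015,"z":-0.08,"ax":0,"ay":0,"az":0,"fingers":0.5},
  {"x":0.064,"y":-0.015,"z":-0.08,"ax":0,"ay":0,"az":0,"fingers":0.5},
])

```text
time: 19.4
tcp_pos: [0.4831, 0.1303, 0.1033]
orientation: [3.141, 0.001, -3.055]
ft_force: [-0.8, 0.6, 0.3]
finger_gap: 0.0426
```

```bash
python3 -c "
from h import *
inc(-.092,.0995,.035)
a=snap('side','s9')
a=cv2.resize(a[165:315,160:340],None,fx=4,fy=4,interpolation=cv2.INTER_CUBIC)
cv2.imwrite('pics/s9c.png',a[:,:,::-1])"
```

```text
xyz [0.0004 0.0012 0.0683] rot [0.0007 0.0011 0.0008] | t 19.4 rack [-91.7  98.3] z 103.3 gap 42.6 F [-0.8  0.6  0.3]
```

View pics/s9c.png

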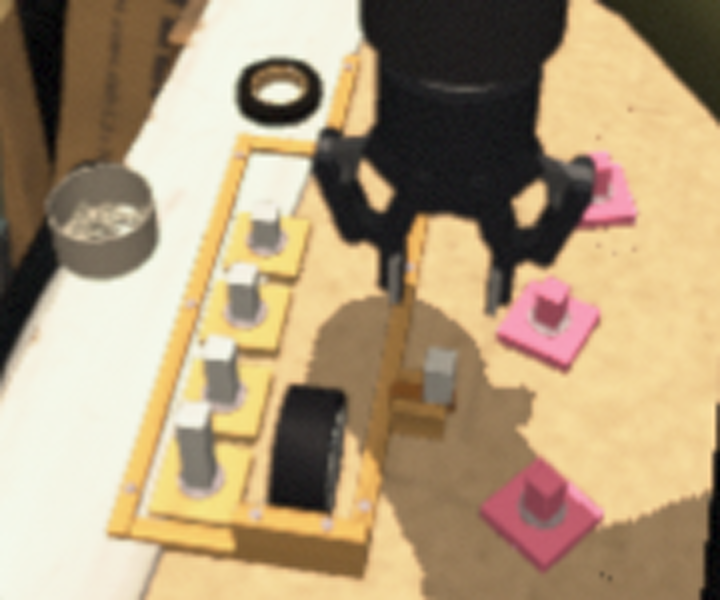

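Emit:
servo_tool([
  {"x":0,"y":0.001,"z":0.04,"ax":0,"ay":0,"az":0,"fingers":0.5},
  {"x":0,"y":0.001,"z":0.069,"ax":0,"ay":0,"az":0,"fingers":0.5},
  {"x":0,"y":0.001,"z":0.069,"ax":0,"ay":0,"az":0,"fingers":0.5},
  {"x":0,"y":0.001,"z":0.069,"ax":0,"ay":0,"az":0,"fingers":1},
  {"x":0,"y":0.001,"z":0.069,"ax":0,"ay":0,"az":0,"fingers":1},
  {"x":0,"y":0.001,"z":0.069,"ax":0,"ay":0,"az":0,"fingers":1},
  {"x":0,"y":0.001,"z":0.069,"ax":0,"ay":0,"az":0,"fingers":1},
  {"x":0,"y":0.001,"z":0.069,"ax":0,"ay":0,"az":0,"fingers":1},
])

```text
time: 20.25
tcp_pos: [0.4842, 0.1313, 0.036]
orientation: [3.141, 0.003, -3.055]
ft_force: [1.0, -1.6, 5.8]
finger_gap: 0.015
```

```bash
python3 -c "
from h import *
inc(-.050,.1,.035)"
```

```text
xyz [-0.0405  0.0008  0.0011] rot [0.0004 0.0035 0.0003] | t 20.25 rack [-90.5  99.1] z 36.0 gap 15.0 F [ 1.  -1.6  5.8]
```

Emit:
servo_tool([
  {"x":-0.01,"y":0,"z":-0.002,"ax":0,"ay":0,"az":0,"fingers":1},
  {"x":-0.02,"y":0,"z":-0.002,"ax":0,"ay":0,"az":0,"fingers":1},
  {"x":-0.03,"y":0,"z":-0.002,"ax":0,"ay":0,"az":0,"fingers":1},
  {"x":-0.037,"y":0,"z":-0.002,"ax":0,"ay":0,"az":0,"fingers":1},
  {"x":-0.04,"y":0,"z":-0.002,"ax":0,"ay":0,"az":0,"fingers":1},
  {"x":-0.042,"y":0,"z":-0.002,"ax":0,"ay":0,"az":0,"fingers":1},
  {"x":-0.044,"y":0,"z":-0.002,"ax":0,"ay":0,"az":0,"fingers":1},
])

```text
time: 20.95
tcp_pos: [0.5257, 0.1346, 0.036]
orientation: [-3.141, -0.003, -3.056]
ft_force: [-13.2, -0.6, 11.5]
finger_gap: 0.0154
```

Emit:
servo_tool([
  {"x":-0.001,"y":0,"z":0,"ax":0,"ay":0,"az":0,"fingers":1},
  {"x":-0.002,"y":0,"z":0,"ax":0,"ay":0,"az":0,"fingers":1},
  {"x":-0.003,"y":0,"z":0,"ax":0,"ay":0,"az":0,"fingers":1},
])

```text
time: 21.25
tcp_pos: [0.5259, 0.1346, 0.0359]
orientation: [-3.14, -0.009, -3.055]
ft_force: [-24.4, 0.5, 17.7]
finger_gap: 0.0153
```

```bash
python3 -c "
from h import *
inc(-.050,.1,.035)"
```

```text
xyz [0.0014 0.0011 0.0009] rot [-0.0012 -0.0085  0.0003] | t 21.25 rack [-48.6  98.9] z 35.9 gap 15.3 F [-24.4   0.5  17.7]
```

Emit:
servo_tool([
  {"x":0.0035,"y":0,"z":0,"ax":0,"ay":0,"az":0,"fingers":1},
  {"x":0.0035,"y":0,"z":0,"ax":0,"ay":0,"az":0,"fingers":0.6},
  {"x":0.0035,"y":0,"z":0,"ax":0,"ay":0,"az":0,"fingers":0.6},
  {"x":0.0035,"y":0,"z":-0.04,"ax":0,"ay":0,"az":0,"fingers":0.6},
  {"x":0.0035,"y":0,"z":-0.08,"ax":0,"ay":0,"az":0,"fingers":0.6},
  {"x":0.0035,"y":-0.15,"z":-0.13,"ax":0,"ay":0,"az":0,"fingers":0.6},
  {"x":0.0035,"y":-0.25,"z":-0.15,"ax":0,"ay":0,"az":0,"fingers":0.6},
  {"x":0.0035,"y":-0.25,"z":-0.15,"ax":0,"ay":0,"az":0,"fingers":0.6},
  {"x":0.0035,"y":-0.25,"z":-0.15,"ax":0,"ay":0,"az":0,"fingers":0.6},
  {"x":0.0035,"y":-0.25,"z":-0.15,"ax":0,"ay":0,"az":0,"fingers":0.6},
])

```text
time: 22.25
tcp_pos: [0.5469, -0.1068, 0.1839]
orientation: [3.142, 0.001, -3.055]
ft_force: [1.0, 0.6, -0.1]
finger_gap: 0.0338
```

Emit:
servo_tool([
  {"x":0,"y":-0.1,"z":0,"ax":0,"ay":0,"az":0,"fingers":0.6},
  {"x":0,"y":-0.1,"z":0,"ax":0,"ay":0,"az":0,"fingers":0.6},
  {"x":0,"y":-0.1,"z":0,"ax":0,"ay":0,"az":0,"fingers":0.6},
  {"x":0,"y":-0.1,"z":0,"ax":0,"ay":0,"az":0,"fingers":0.6},
])

```text
time: 22.65
tcp_pos: [0.5553, -0.2058, 0.1826]
orientation: [3.141, -0.001, -3.058]
ft_force: [-0.7, 1.3, 0.1]
finger_gap: 0.0337
```

```bash
python3 -c "
from h import *
a=snap('side','s10');b=snap('top','t10')
a=cv2.resize(a[165:315,180:320],None,fx=3,fy=3,interpolation=cv2.INTER_CUBIC)
b=cv2.resize(b[155:260,140:300],None,fx=2.3,fy=2.3,interpolation=cv2.INTER_CUBIC)
c=np.zeros((450,420+b.shape[1],3),np.uint8);c[:,:420]=a;c[:b.shape[0],420:]=b
cv2.imwrite('pics/s10c.png',c[:,:,::-1])"
```

```text
(no output)
```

View pics/s10c.png

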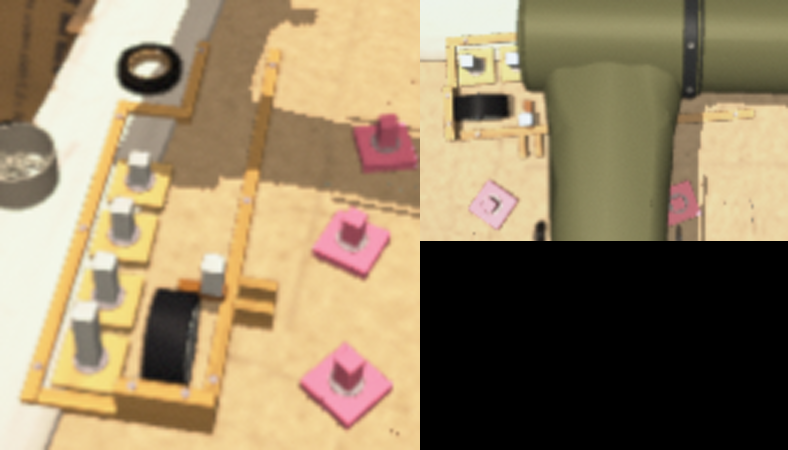

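```bash
python3 -c "
from h import *
for f in('s8','s9','s10'):
    g=cv2.imread('pics/'+f+'.png')[255:300,220:252].max(2)
    print(f,[ (np.where(g[:,c]<55)[0].max()+255) if (g[:,c]<55).any() else None for c in range(8,24,2)])
T=lambda p:(np.array(p)+.5)/2.3-.5+[140,155]
S=lambda p:(np.array(p)+.5)/3-.5+[180,165]
for n,a,b in [('keeper',(526-420,119),(213,260)),('60',(466-420,61),(86,308)),('44',(514-420,59),(105,260))]:
    X,e=tri(T(a),S(b));print(n,X.round(3),(inv(X)*1e3).round(1),round(e,2))
print(inv(ray('top',[T((453-420,106))],.036)[0]),inv(ray('top',[T((508-420,106))],.036)[0]))
"
```

```text
s8 [np.int64(290), np.int64(291), np.int64(291), np.int64(291), np.int64(291), np.int64(292), np.int64(292), np.int64(277)]
s9 [np.int64(290), np.int64(290), np.int64(290), np.int64(291), np.int64(291), np.int64(291), np.int64(291), np.int64(274)]
s10 [np.int64(290), np.int64(290), np.int64(290), np.int64(291), np.int64(291), np.int64(291), np.int64(292), np.int64(274)]
keeper [0.525 0.133 0.056] [-50.1  97.8] 0.36
60 [0.595 0.208 0.075] [ 26.7 166.1] 0.18
44 [0.601 0.151 0.054] [ 28.  108.8] 0.4
[-0.02533171  0.19475783] [-0.03092853  0.12314039]
```

```bash
python3 -c "
from h import *
print(finish_job())"
```

```text
the job is handed in; nothing more can be done
None
```

I slid the four blocks present (60, 44, 36 and 28; no 52 was there) into the back row, tallest at the end stop. I then rolled the wheel along the empty lane to the stop, closed the keeper, and handed the job in at about 23 s of robot time.

**Last checks**
- **Blocks:** the final picture shows all four in the back row in order, clear of the lane. The 60 and 44 measured y ≈ 166 and 109 mm. The 36 and 28 were left at about 50 and −7 mm.
- **Wheel:** it stands upright, with its edges at y ≈ 195 and 123 mm, so its centre is at 159 mm, as specified. I felt about 8 N against the stop when it arrived. Comparing pictures before and after letting go suggests it moved back less than 1 mm.
- **Keeper:** it was pushed to a hard stop, with the force rising to about 24 N and no further travel. Its stud then measured x ≈ −50 mm against the −51 mm expected.

**Disagreements and doubts**
- **Keeper start position:** its stud first measured about −90.5 mm, not −95 mm. It was either slightly in already or my rack fit is a few mm off there.
- **Stud heights:** my camera heights read 2 to 4 mm too tall. The order was still clear.
- **Possible slight lift:** while gripped, the 60 and 44 blocks briefly showed about their own weight on the wrist, so each may have been raised by up to a millimetre or two. I lowered them again before sliding on.

I saw no block knocked aside, no loosened grip, and no other objects moved in the pictures I viewed.

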